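Hook and close the lid of the valve-parts case

TASK

Close the open grey case of valve parts on the repair bench with the lid that fits it, the narrower one with the narrow tongue; the wider lid belongs to another case, so leave it where it lies. Tilt the lid and hook its tongue under the case's lip, then swing the other edge down past the catch until the lid lies flat on the rim, and let go. Bring it down in the gripper rather than letting it fall shut.

Things in the scene. Friction and masses are not known exactly. Their poses are not given: they have to be found in the camera images.
- case: Open grey case, fixed, 170 x 130 mm, rim 60 mm high, brass parts inside. Origin: centre of underside, z up. On its -x side (nearest the robot) a pocket on the rim: back x = -75, lip edge x = -53 mm, 94 wide (y), 20 high inside, lip 6 thick. On its +x side a catch 36 wide (y), 20 high, inner face x = 79: the lid goes in only tilted, tongue first. Seated, lid origin is at about x 11, y 0, z 60 mm.
- lid: The lid that fits: loose aluminium plate 4 mm thick, about 0.2 kg, flat on the bench. Origin: underside, below the handle's middle; z up. Plate x -56 to +62, 120 mm wide (y); tongue 70 wide, x -56 to -80 mm. Handle: wooden bar 12 mm thick (x), 50 long (y), top 36 mm above underside; centre of mass near it. Seated, its x axis is along the case's x; play 6 mm each way in x, 12 in y.
- tongue_tip (a point): Middle of the tongue's end on the lid's underside, at x = -80 mm, y = 0, z = 0 of the lid, with the lid's axes.
- wide_lid: Lid of another case, to be left alone: same handle, same 142 mm length, but 152 mm wide with a tongue 126 mm wide, too wide for the pocket. Origin on its underside below the handle.
There are look-alikes about, which are no part of the job. What is shaped like the lid but purple or red is not meant.

How it is judged:
By the outcome, as a careful person would: the job done as asked, in the order asked, and still so for the second after the job is handed in, with the robot touching nothing.
It also fails if it takes over 43 s, if anything falls off the work surface, if the arm or the gripper's body presses on something with over 40 N, if the wrist force passes 120 N, or if a joint passes its speed limit or range.

ROBOT

A 6-joint arm with a two-finger parallel gripper is mounted at the origin on the work surface. World frame = base frame: x ahead of the robot, y to its left, z up, the work surface at z = 0. Lengths are in m, angles in degrees, forces in N, time in s.
With the tool pointing down it reaches from about 0.35 to 0.875 m from the base axis. Payload 4.2 kg.
Tool frame: the origin (TCP) lies midway between the tips of the shut fingers; the grasp point (between the pads) lies 19 mm behind it; z points along the fingers, y is the direction in which the jaws open and shut (so a half turn about z gives the same grasp; the last joint's range is limited). The gripper opens to 87 mm and grips with 3 to 60 N. Pads are 19 mm wide; open, the fingers measure 117 mm over their backs; the gripper's body (75 mm by 190 mm) begins 51 mm behind the grasp point.
Start: joints at [90.562, 22.042, 0.453, 0, -68.411, -14.817], TCP at [0.154, 0.606, 0.223] pointing down, gripper open.
Joint ranges: [-179.83, 179.83], [-69.29, 118.12], [-61.27, 80.66], [-181.25, 117.63], [-171.15, -9.14], [-177.46, 177.46]. Speed limits (degrees/s): [159.86, 159.86, 180, 180, 180, 180].

INTERFACE

Orientations are given as a 3x3 rotation matrix whose columns are the frame's x, y, z axes.
In Python, from station import r gives the robot as it stands.
- The arm moves only by the tool play_rows, never from a script. Its argument "commands" is a list that holds one entry, the list of rows, each a list of 7 numbers: the shift along the world's x, y, z in m, then the turn, a rotation vector about the world's x, y, z in rad, then the closure, from 0 (fully open) to 1 (shut). A call has 1 to 5 rows; each row is the pose to reach, as a shift and turn from the pose commanded when the call began; what a row does not reach only later rows make up. A row lasts 1/10 s, in which the tool goes at most 50 mm and 8.59 degrees, less where a joint would pass 70% of its speed; a pose out of reach is approached as far as the arm can. A call with a gripper value outside its range is refused whole. The fingers move at their own pace and stop on an object; the grip force is fixed at half the most. Time passes only in rows, so rows that repeat a pose let the fingers close. It gives the time, the measured TCP pose, the force and the opening at its end, in the units of the state.
- r.sense(): the state, without advancing time (a new reading comes with each control period).
- r.capture(name): name is "side" or "top"; returns a dict with "image" (420x560x3 uint8, red, green, blue), "range_z" (420x560 float32, m along the optical axis (not along the pixel's ray), 0 where there is no reading), "intrinsics" (3x3 intrinsics, pixels), "extrinsics" (4x4, takes a point from camera to world coordinates). Camera axes: x right, y up, looking along -z (the intrinsics and any distortion apply to the point x, -y, -z); pixel columns grow to the right and rows downward; lengths in m; the calibration is good to about 2 mm. A picture is of the moment at which its call begins.
- r.finish_job(): hands the job in, once; it reports no verdict.
The state is a dict: "time_s": time; "joints": joint angles; "joint_velocities": joint speeds; "effort": joint torques, N m; "tcp_pos": TCP position; "ee_rot": TCP orientation; "wrist_force": force on the tool from outside, world axes, zero at the start; "moment": the same for the moment, N m; "gripper_width": opening from 0.0 (shut) to 1.0 (fully open).
Only numpy, scipy, OpenCV 4.12 (cv2) and the standard library are available. Lean on these libraries where they do the work, as an engineer would, in place of code of your own. Each camera call takes 0.05 s, during which the arm holds its last target. There are 200 camera calls.

## Working session

There is one attempt and no reset: what is moved stays moved. The work goes in short steps, Python scripts to look and compute and a tool call to move; the robot and the scene stay as the last step left them, time stands still between calls to the robot, and variables do not carry over. Pictures are saved under pics/ and viewed, about 8 in all and at most 12, crops included, and the job is handed in when it is done.

Besides the shell and the picture viewer there is one more tool, called as name([rows], argument=value, ...), one row to a line, values as JSON. play_rows: Moves the arm, as the interface text tells. Its arguments: {"type":"object","properties":{"commands":{"type":"array","items":{"type":"array","items":{"type":"array","items":{"type":"number"}}}}},"required":["commands"]}

```bash
ls; mkdir -p pics
cat > h.py <<'E'
import numpy as np, cv2, pickle
from station import r
def cap(n,tag):
    d=r.capture(n); pickle.dump(d,open(f'pics/{tag}.pkl','wb')); cv2.imwrite(f'pics/{tag}.png',d['image'][:,:,::-1]); return d
def load(tag): return pickle.load(open(f'pics/{tag}.pkl','rb'))
def cloud(d):
    K=np.array(d['intrinsics']);E=np.array(d['extrinsics']);z=d['range_z']
    v,u=np.mgrid[:z.shape[0],:z.shape[1]]
    x=(u-K[0,2])/K[0,0]*z; y=(v-K[1,2])/K[1,1]*z
    P=np.stack([x,-y,-z],-1)@E[:3,:3].T+E[:3,3]
    P[z==0]=np.nan
    return P
def crop(tag,u0,v0,u1,v1,s):
    im=cv2.imread(f'pics/{tag}.png')[v0:v1,u0:u1]; cv2.imwrite(f'pics/{tag}_c{u0}.png',cv2.resize(im,None,fx=s,fy=s,interpolation=cv2.INTER_CUBIC))
E
python3 - <<'E'
from h import *
for n in('top','side'):
    d=cap(n,n+'0'); print(d['intrinsics'],d['extrinsics'])
a=cv2.imread('pics/top0.png');
print(r.sense())
E
```

```text
pics
[[381.36720879   0.         281.89131216]
 [  0.         381.36720879 204.68772498]
 [  0.           0.           1.        ]] [[ 1.01315899e-03  9.95794410e-01 -9.16104095e-02  3.54791301e-01]
 [-9.99983885e-01  1.52062309e-03  5.46974203e-03  1.60612264e-01]
 [ 5.58604344e-03  9.16033915e-02  9.95779903e-01  1.07274807e+00]
 [ 0.00000000e+00  0.00000000e+00  0.00000000e+00  1.00000000e+00]]
[[491.17641077   0.         275.15972895]
 [  0.         491.17641077 212.45649461]
 [  0.           0.           1.        ]] [[ 0.89223915  0.29590514 -0.34110035 -0.00262099]
 [-0.45136861  0.56225194 -0.69292073 -0.77868298]
 [-0.01325448  0.77221299  0.63522549  0.91407602]
 [ 0.          0.          0.          1.        ]]
{'time_s': 0.1, 'joints': array([ 9.05611377e+01,  2.20852569e+01,  3.88639094e-01, -2.56827291e-02,
       -6.84092760e+01, -1.48183156e+01]), 'joint_velocities': array([-0.04479476, -0.09836409,  0.16333211,  0.03287908,  0.00130178,
        0.10107759]), 'effort': array([ 1.41520509e-04, -3.91687918e+01,  1.87934411e+01,  4.23185483e+00,
        1.34560498e-02, -7.15254782e-05]), 'tcp_pos': array([0.15375205, 0.60525366, 0.22158664]), 'ee_rot': array([[ 9.69159349e-01, -2.46434572e-01, -3.98677305e-04],
       [-2.46434884e-01, -9.69157581e-01, -1.85215203e-03],
       [ 7.00531594e-05,  1.89327845e-03, -9.99998205e-01]]), 'wrist_force': array([ 0.38907015,  0.06346038, -1.13823236]), 'moment': array([ 0.01242853,  0.03421414, -0.03728489]), 'gripper_width': 0.999351726260929}
```

View pics/top0.png

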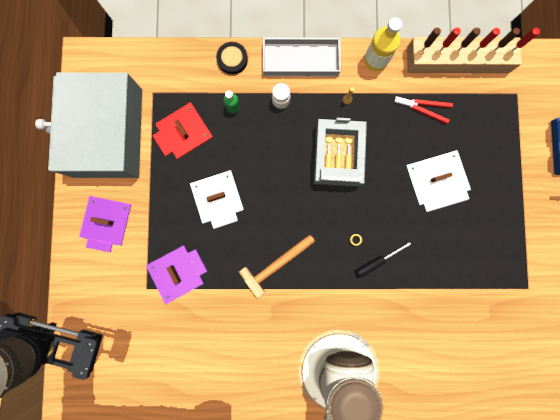

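View pics/side0.png

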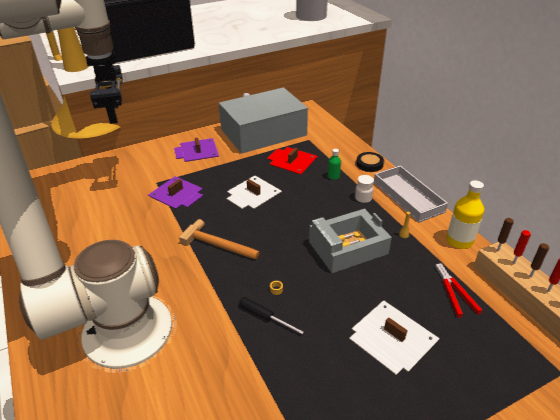

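Silver-white lids in the top view: (217,198), with a narrow tongue at the bottom (225,221), and (439,180), which looks wider. The purple ones (105,222) and (177,274) and the red one (182,130) are excluded. The case is at (341,153), with its pocket at (341,175) and catch at (343,120). Next I'll confirm with a crop and measure.

Run:
```python
from h import *
d=load('top0');P=cloud(d);im=d['image'].astype(int)
a=cv2.imread('pics/top0.png')
A=cv2.resize(a[160:240,180:260],None,fx=5,fy=5,interpolation=3);B=cv2.resize(a[140:220,400:480],None,fx=5,fy=5,interpolation=3)
C=cv2.resize(a[110:190,300:380],None,fx=5,fy=5,interpolation=3)
cv2.imwrite('pics/crop1.png',cv2.resize(np.vstack([np.hstack([A,B])]),(800,400))); cv2.imwrite('pics/case1.png',C)
mask=(im.min(2)>150)
for n,(u0,v0,u1,v1) in dict(L=(185,165,250,235),W=(400,145,475,215)).items():
    m=np.zeros(mask.shape,bool);m[v0:v1,u0:u1]=mask[v0:v1,u0:u1]
    p=P[m]; 
    print(n,m.sum(),np.nanmedian(p,0))
    rc=cv2.minAreaRect((p[:,:2]*1000).astype(np.float32)); print(rc)
    # handle: brown/high
    q=P[v0:v1,u0:u1].reshape(-1,3);q=q[q[:,2]>0.022];print('handle',len(q),q.mean(0),cv2.minAreaRect((q[:,:2]*1000).astype(np.float32)),q[:,2].max())
# case
q=P[110:192,305:378].reshape(-1,3)
for lo,hi in((.05,.068),(.068,.1)):
    s=q[(q[:,2]>lo)&(q[:,2]<hi)];print(lo,len(s),cv2.minAreaRect((s[:,:2]*1000).astype(np.float32)),np.median(s,0))
pk=q[(q[:,2]>.078)];print(np.histogram(q[:,2],bins=np.arange(0,.1,.005)))
a=pk[pk[:,0]<pk[:,0].mean()];b=pk[pk[:,0]>=pk[:,0].mean()]
for s in(a,b):print(cv2.minAreaRect((s[:,:2]*1000).astype(np.float32)),s.mean(0),np.median(s[:,2]))
```

```text
L 1977 [0.46656933 0.33525945 0.00418148]
((467.03564453125, 336.53558349609375), (147.17201232910156, 120.34304809570312), 20.25772476196289)
handle 100 [0.47402772 0.33975337 0.03484748] ((474.47149658203125, 339.8355407714844), (13.012588500976562, 50.40941619873047), 17.397525787353516) 0.04058169731735384
W 2574 [ 0.52121315 -0.29176477  0.00399038]
((533.3723754882812, -294.008544921875), (144.26937866210938, 151.60462951660156), 24.7050724029541)
handle 90 [ 0.52988189 -0.28629798  0.03491281] ((530.6024169921875, -288.8114929199219), (11.930451393127441, 51.661712646484375), 16.278846740722656) 0.04108731836364887
0.05 1216 ((595.9315795898438, -2.878936767578125), (130.71231079101562, 171.22853088378906), 86.67922973632812) [ 0.62771296 -0.0030047   0.05995967]
0.068 588 ((595.193603515625, -2.8125877380371094), (106.48380279541016, 169.932861328125), 86.77217102050781) [5.26776843e-01 2.16549073e-04 8.57502668e-02]
(array([1822,  469,  150,  174,  225,   61,   54,   54,   56,   52,   57,
        559,  582,   26,   22,   38,  154,  359,    7]), array([0.   , 0.005, 0.01 , 0.015, 0.02 , 0.025, 0.03 , 0.035, 0.04 ,
       0.045, 0.05 , 0.055, 0.06 , 0.065, 0.07 , 0.075, 0.08 , 0.085,
       0.09 , 0.095]))
((523.8224487304688, 1.11077880859375), (106.2807846069336, 26.975404739379883), 86.77217102050781) [ 0.52252129 -0.00065683  0.08592447] 0.08617032805166203
((607.215087890625, 0.07608413696289062), (105.76309204101562, 144.83338928222656), 89.96265411376953) [0.56730685 0.00354363 0.08490327] 0.08531984471549287
```

View pics/crop1.png

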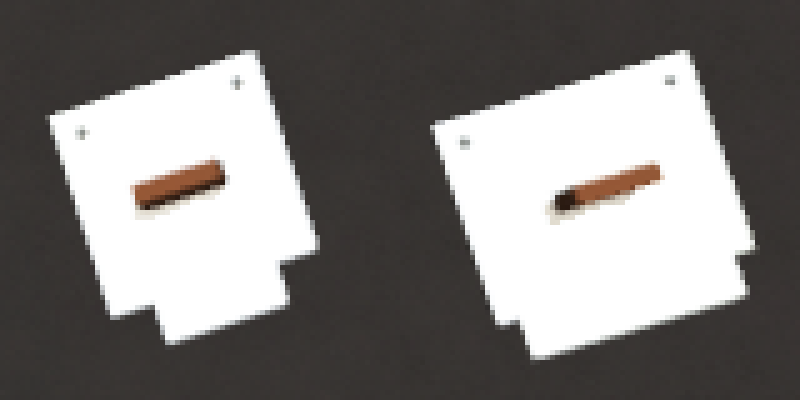

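View pics/case1.png

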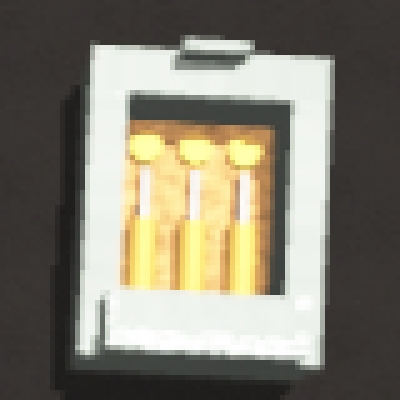

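The left lid (217,198) is about 120 mm wide with a 70 mm tongue, so it is the one that fits. The right one (439,180) is 152 mm wide with a nearly full-width tongue. The case's pocket lip is at the bottom of its crop (toward the robot) and the catch is at the top. Next I'll fit the lid pose and start moving.

```bash
cat >> h.py <<'E'
def goto(p,yaw,t,s=None):
    """shift & turn from measured pose to put TCP so that tool y=-lid x; p = lid origin, yaw, tilt (deg)"""
    from scipy.spatial.transform import Rotation as R
    s=s or r.sense(); L=R.from_euler('zy',[yaw,-t],degrees=True)  # intrinsic via uppercase below
    L=R.from_euler('ZY',[yaw,-t],degrees=True).as_matrix()
    T=np.c_[-L[:,1],-L[:,0],-L[:,2]]
    tcp=np.array(p)+L@[0,0,.008]
    return np.r_[tcp-s['tcp_pos'],R.from_matrix(T@s['ee_rot'].T).as_rotvec()].round(4)
E
python3 - <<'E'
from h import *
from scipy.optimize import minimize
d=load('top0');P=cloud(d);im=d['image'].astype(int)
v,u=np.mgrid[160:240,180:260]; Q=P[160:240,180:260]
m=(im[160:240,180:260].min(2)>110)|((Q[...,2]>.02))
K=d['intrinsics'];E=d['extrinsics']
# intersect rays with z=.004
D=np.stack([(u-K[0,2])/K[0,0],-(v-K[1,2])/K[1,1],-np.ones(u.shape)],-1)@E[:3,:3].T
X=(E[:3,3]+D*((.004-E[2,3])/D[...,2])[...,None])[...,:2]*1000
sg=lambda a:1/(1+np.exp(-a/1.))
def f(q):
    a=np.radians(q[2]);w=X-q[:2];x=w@[np.cos(a),np.sin(a)];y=w@[-np.sin(a),np.cos(a)]
    pl=sg(x+56)*sg(62-x)*sg(60-abs(y));to=sg(x+80)*sg(-54-x)*sg(35-abs(y))
    return ((np.maximum(pl,to)-m)**2).sum()
o=minimize(f,[474,340,17.4],method='Nelder-Mead',options=dict(initial_simplex=[[474,340,17],[479,340,17],[474,345,17],[474,340,20]]));print(o.x,o.fun,m.sum())
q=P[110:192,305:378].reshape(-1,3)
s=q[(q[:,2]>.055)&(q[:,2]<.064)]; print(np.median(s[:,2]))
x,y=o.x[:2]/1000
print(goto([x,y,.10],o.x[2],0))
E
```

```text
[474.11266647 338.66161015  18.48367622] 104.89730535707763 2096
0.06001267208415939
[ 0.3204 -0.2666 -0.1136  0.0015 -0.0013 -0.9992]
```

play_rows([
  [[0.046,-0.038,-0.01,0,0,-0.143,0.4],[0.092,-0.076,-0.025,0,0,-0.286,0.4],[0.137,-0.114,-0.04,0,0,-0.428,0.4],[0.183,-0.152,-0.055,0,0,-0.571,0.4],[0.229,-0.19,-0.07,0.001,-0.001,-0.714,0.4]],
])

```text
time_s: 0.6
tcp_pos: [0.3422, 0.4487, 0.1655]
ee_rot: [[0.567, -0.824, 0.001], [-0.824, -0.567, 0.0], [0.0, -0.001, -1.0]]
wrist_force: [0.1, 0.7, 0.2]
gripper_width: 0.651
```

Run:
```python
from h import *
print(r.sense()['time_s'],goto([.4741,.3387,.06],18,0), r.sense()['gripper_width'])
```

```text
0.6 [ 0.1319 -0.11   -0.0975 -0.      0.0011 -0.2884] 0.6509334753120364
```

play_rows([
  [[0.033,-0.028,-0.02,0,0,-0.075,0.4],[0.066,-0.055,-0.04,0,0,-0.15,0.4],[0.099,-0.083,-0.06,0,0,-0.22,0.4],[0.132,-0.11,-0.085,0,0.001,-0.288,0.4],[0.132,-0.11,-0.0975,0,0.001,-0.288,0.4]],
])

```text
time_s: 1.1
tcp_pos: [0.4749, 0.3359, 0.0658]
ee_rot: [[0.307, -0.952, -0.003], [-0.952, -0.307, -0.003], [0.002, 0.003, -1.0]]
wrist_force: [-1.9, -0.3, 0.7]
gripper_width: 0.598
```

Run:
```python
from h import *
d=cap('top','top1');crop('top1',150,140,290,245,5)
print(r.sense()['time_s'],goto([.4741,.3387,0],18,0), r.sense()['tcp_pos'])
```

```text
1.15 [ 0.0012  0.0021 -0.0563  0.0048 -0.0049 -0.0006] [0.47294694 0.33656018 0.06433712]
```

View pics/top1_c150.png

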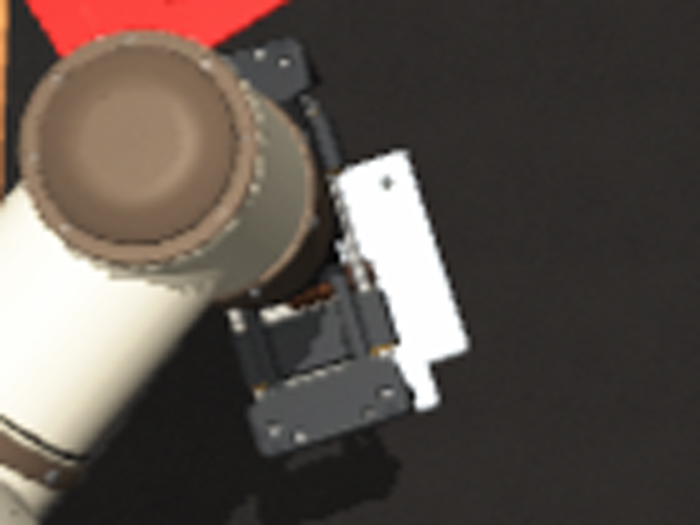

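The fingers straddle the handle (the brown bar is at about (310,295) in the crop, between the jaws). Descending and gripping.

play_rows([
  [[0.001,0.002,-0.02,0.005,-0.005,0,0.4],[0.001,0.002,-0.04,0.005,-0.005,0,0.4],[0.001,0.002,-0.05,0.005,-0.005,0,0.4],[0.001,0.002,-0.055,0.005,-0.005,0,0.4],[0.001,0.002,-0.055,0.005,-0.005,0,0.4]],
])

```text
time_s: 1.65
tcp_pos: [0.4738, 0.3427, 0.0135]
ee_rot: [[0.316, -0.949, 0.005], [-0.949, -0.316, 0.005], [-0.003, -0.006, -1.0]]
wrist_force: [-0.2, -0.7, -0.3]
gripper_width: 0.601
```

play_rows([
  [[0,0,0,0,0,0,1],[0,0,0,0,0,0,1],[0,0,0,0,0,0,1],[0,0,0,0,0,0,1],[0,0,0,0,0,0,1]],
])

```text
time_s: 2.15
tcp_pos: [0.4743, 0.3423, 0.0139]
ee_rot: [[0.315, -0.949, 0.006], [-0.949, -0.314, 0.006], [-0.004, -0.007, -1.0]]
wrist_force: [-0.6, -0.5, -0.1]
gripper_width: 0.231
```

play_rows([
  [[0,0,0,0,0,0,1],[0,0,0,0,0,0,1],[0,0,0,0,0,0,1],[0,0,0,0,0,0,1],[0,0,0,0,0,0,1]],
])

```text
time_s: 2.65
tcp_pos: [0.4741, 0.3422, 0.0138]
ee_rot: [[0.315, -0.949, 0.005], [-0.949, -0.315, 0.005], [-0.003, -0.007, -1.0]]
wrist_force: [-1.4, -0.9, 3.0]
gripper_width: 0.131
```

Gripped (11 mm), but 6 mm higher than wanted. I'll open, lower and regrip.

play_rows([
  [[0,0,0,0,0,0,0.7],[0,0,0,0,0,0,0.7],[0,-0.002,-0.003,0,0,0,0.7],[0,-0.003,-0.006,0,0,0,0.7],[0,-0.003,-0.006,0,0,0,0.7]],
])

```text
time_s: 3.15
tcp_pos: [0.4738, 0.3387, 0.0069]
ee_rot: [[0.314, -0.949, 0.004], [-0.949, -0.314, 0.004], [-0.003, -0.005, -1.0]]
wrist_force: [-0.5, -0.8, -0.6]
gripper_width: 0.299
```

play_rows([
  [[0,0,0,0,0,0,1],[0,0,0,0,0,0,1],[0,0,0,0,0,0,1],[0,0,0,0,0,0,1],[0,0,0,0,0,0,1]],
])

```text
time_s: 3.65
tcp_pos: [0.4743, 0.3394, 0.0078]
ee_rot: [[0.315, -0.949, 0.006], [-0.949, -0.315, 0.006], [-0.004, -0.007, -1.0]]
wrist_force: [0.4, -0.2, 0.9]
gripper_width: 0.136
```

play_rows([
  [[0,0,0,0,0,0,1],[0,0,0.003,0,0,0,1],[0,0,0.015,0,0,0,1],[0,0,0.04,0,0,0,1],[0,0,0.07,0,0,0,1]],
])

```text
time_s: 4.15
tcp_pos: [0.4734, 0.3384, 0.0778]
ee_rot: [[0.314, -0.949, 0.003], [-0.949, -0.314, 0.003], [-0.002, -0.004, -1.0]]
wrist_force: [0.6, 0.8, -1.7]
gripper_width: 0.131
```

play_rows([
  [[0,0,0.04,0,0,0,1],[0,0,0.07,0,0,0,1],[0,0,0.09,0,0,0,1],[0,0,0.1,0,0,0,1],[0,0,0.1,0,0,0,1]],
])

```text
time_s: 4.65
tcp_pos: [0.4745, 0.3396, 0.1793]
ee_rot: [[0.315, -0.949, 0.007], [-0.949, -0.315, 0.008], [-0.005, -0.009, -1.0]]
wrist_force: [0.3, 0.4, -2.0]
gripper_width: 0.135
```

Run:
```python
from h import *
d=cap('side','side1');crop('side1',170,40,370,190,4)
s=r.sense();print(s['tcp_pos'],s['ee_rot'].round(3),s['wrist_force'])
# case frame; stage: tip at case x -45,y0,z 90 at tilt 25
def lidpos(tx,tz,t,c=(.5959,-.0029),a=-3.2):
    t_=np.radians(t);x=tx+.08*np.cos(t_);z=tz+.08*np.sin(t_);a=np.radians(a)
    return [c[0]+x*np.cos(a),c[1]+x*np.sin(a),z]
print(goto(lidpos(-.04,.11,25),-3.2,25), goto(lidpos(-.04,.11,25),-3.2,0))
```

```text
[0.47381714 0.33907988 0.17763648] [[ 0.314 -0.949  0.005]
 [-0.949 -0.314  0.006]
 [-0.004 -0.007 -1.   ]] [-1.0511287  -0.86221552 -1.84657834]
[ 0.1512 -0.3436 -0.0266  0.053  -0.429  -0.3706] [ 0.1545 -0.3438 -0.0258 -0.0048  0.0061 -0.3756]
```

View pics/side1_c170.png

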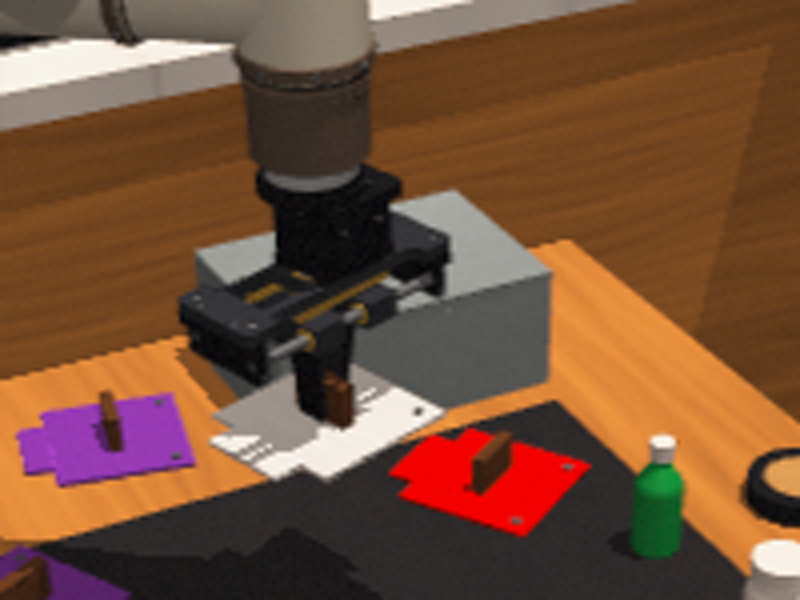

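The lid is held level by the handle, with the finger at about (325,385) and the bar at (338,400) in the crop. Carrying it over the case while tilting.

play_rows([
  [[0.014,-0.03,0,0.005,-0.04,-0.037,1],[0.03,-0.068,0,0.01,-0.08,-0.074,1],[0.045,-0.105,0,0.016,-0.13,-0.111,1],[0.06,-0.14,0,0.021,-0.17,-0.148,1],[0.076,-0.175,0,0.026,-0.214,-0.185,1]],
])

```text
time_s: 5.2
tcp_pos: [0.5494, 0.1622, 0.1756]
ee_rot: [[0.131, -0.967, 0.218], [-0.991, -0.132, 0.008], [0.021, -0.217, -0.976]]
wrist_force: [0.4, 0.2, -2.2]
gripper_width: 0.136
```

play_rows([
  [[0.016,-0.037,-0.005,0.005,-0.04,-0.037,1],[0.032,-0.075,-0.01,0.01,-0.08,-0.074,1],[0.048,-0.11,-0.015,0.016,-0.13,-0.111,1],[0.065,-0.145,-0.02,0.021,-0.17,-0.148,1],[0.075,-0.168,-0.025,0.026,-0.214,-0.185,1]],
])

```text
time_s: 5.7
tcp_pos: [0.625, -0.0058, 0.1506]
ee_rot: [[-0.059, -0.906, 0.419], [-0.998, 0.053, -0.026], [0.002, -0.42, -0.907]]
wrist_force: [0.8, -0.4, -1.8]
gripper_width: 0.136
```

```bash
cat >> h.py <<'E'
def lidpos(tx,tz,t,c=(.5959,-.0029),a=-3.2):
    t_=np.radians(t);x=tx+.08*np.cos(t_);z=tz+.08*np.sin(t_);a=np.radians(a)
    return [c[0]+x*np.cos(a),c[1]+x*np.sin(a),z]
E
python3 - <<'E'
from h import *
d=cap('side','side2');d=cap('top','top2')
a=cv2.imread('pics/side2.png')[110:280,260:430];b=cv2.imread('pics/top2.png')[90:260,250:420]
cv2.imwrite('pics/st.png',cv2.resize(np.hstack([a,b]),(800,400),interpolation=3))
s=r.sense();print(s['time_s'],s['tcp_pos'],s['wrist_force'],s['gripper_width'])
print(goto(lidpos(-.04,.11,25),-3.2,25))
# tongue measurement from side cloud in case frame
P=cloud(load('side2'));np.set_printoptions(precision=4,suppress=True)
im=load('side2')['image'].astype(int)
q=P-[.5959,-.0029,0];a_=np.radians(-3.2);X=q[...,0]*np.cos(a_)+q[...,1]*np.sin(a_);Y=-q[...,0]*np.sin(a_)+q[...,1]*np.cos(a_)
m=(abs(X)<.15)&(abs(Y)<.09)&(P[...,2]>.095)&(im.min(2)>110)
# points near plane of lid top expected
z=P[...,2]-(.11+(X+.04)*np.tan(np.radians(25))+.0044); k=m&(abs(z)<.012)
print(k.sum(),np.median(z[k]),np.polyfit(X[k],P[...,2][k],1),X[k].min(),X[k].max(),Y[k].min(),Y[k].max())
for lo,hi in((-.045,-.03),(-.03,-.02),(-.015,0),(0,.03),(.03,.06)):
    j=k&(X>lo)&(X<hi); print(lo,hi,j.sum(),Y[j].min() if j.any() else 0,Y[j].max() if j.any() else 0)
E
```

```text
5.8 [ 0.62158246 -0.00767941  0.14770645] [-1.44058287  0.02778494 -2.84944529] 0.13399641849738042
[ 0.0034  0.0032  0.0034  0.0045 -0.0105  0.0045]
1416 -0.001246529558275783 [0.461  0.1319] -0.042786941707529495 0.08859241682760383 -0.06526088378138867 0.060056932794746845
-0.045 -0.03 111 -0.03832277516780983 0.027825076117958494
-0.03 -0.02 98 -0.06267937123345002 0.032712444206566674
-0.015 0 213 -0.06512961691510946 0.05631673287122978
0 0.03 330 -0.06526088378138867 0.060056932794746845
0.03 0.06 253 -0.06432576346343577 0.0260458203442575
```

View pics/st.png

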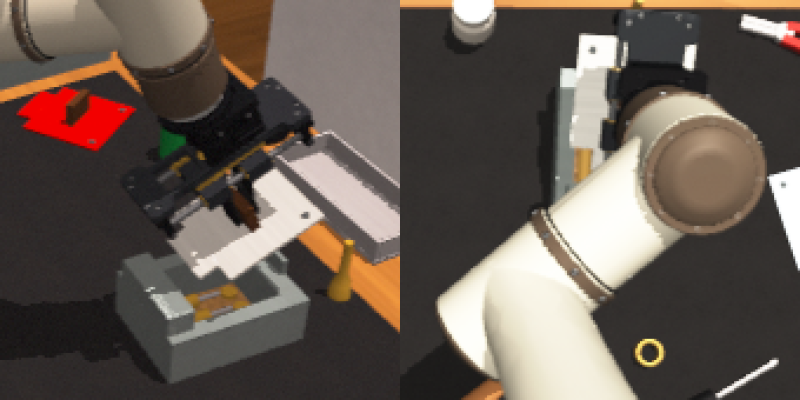

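The lid sits within about 3 mm of plan over the case, at a tilt of 24.7°. The pocket and lip are at (180,300) and the lid's tongue at (205,265) in the left half of the picture. Lowering it, then sliding it under the lip.

Run:
```python
from h import *
s=r.sense();print(s['tcp_pos'])
for a in((-.042,.066,25),(-.066,.065,25)):print(goto(lidpos(*a),-3.2,a[2]))
```

```text
[ 0.62158246 -0.00767941  0.14770645]
[ 0.0014  0.0033 -0.0406  0.0045 -0.0105  0.0045]
[-0.0226  0.0046 -0.0416  0.0045 -0.0105  0.0045]
```

play_rows([
  [[0.001,0.003,-0.01,0.004,-0.01,0.004,1],[0.001,0.003,-0.02,0.004,-0.01,0.004,1],[0.001,0.003,-0.03,0.004,-0.01,0.004,1],[0.001,0.003,-0.04,0.004,-0.01,0.004,1],[0.001,0.003,-0.04,0.004,-0.01,0.004,1]],
])

```text
time_s: 6.3
tcp_pos: [0.6273, -0.001, 0.1155]
ee_rot: [[-0.051, -0.906, 0.421], [-0.999, 0.048, -0.018], [-0.004, -0.421, -0.907]]
wrist_force: [-0.2, -0.9, -1.4]
gripper_width: 0.134
```

Run:
```python
from h import *
d=cap('side','side3')
a=cv2.imread('pics/side3.png')[170:280,290:430]
cv2.imwrite('pics/s3.png',cv2.resize(a,None,fx=5,fy=5,interpolation=3))
s=r.sense();print(s['time_s'],s['tcp_pos'],s['wrist_force'])
for a in((-.042,.066,25),(-.066,.065,25)):print(goto(lidpos(*a),-3.2,a[2]))
```

```text
6.35 [ 6.27961425e-01 -5.30037234e-04  1.16511153e-01] [ 0.13886698  0.01076223 -1.62225423]
[-0.005  -0.0039 -0.0095 -0.0048  0.0008 -0.0051]
[-0.0289 -0.0025 -0.0105 -0.0048  0.0008 -0.0051]
```

View pics/s3.png

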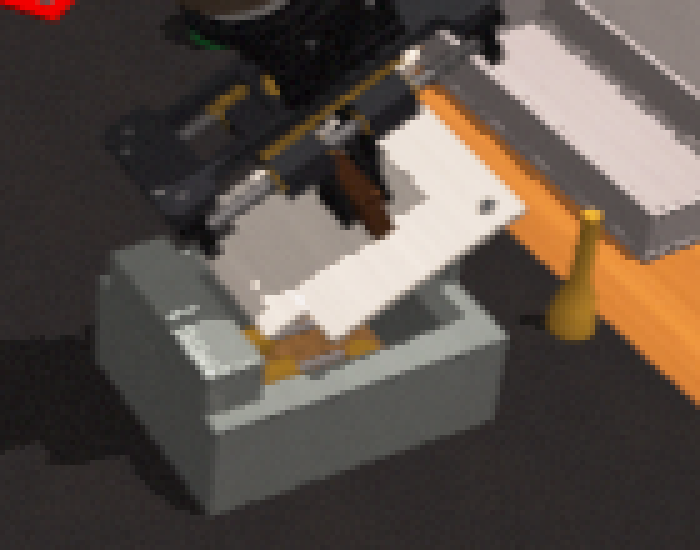

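play_rows([
  [[0,0,0,0,0,0,1],[0,0,0,0,0,0,1],[0,0,0,0,0,0,1],[0,0,0,0,0,0,1]],
])

```text
time_s: 6.75
tcp_pos: [0.6277, -0.0009, 0.1173]
ee_rot: [[-0.051, -0.904, 0.424], [-0.999, 0.048, -0.018], [-0.004, -0.424, -0.906]]
wrist_force: [0.1, -0.4, -1.9]
gripper_width: 0.138
```

Run:
```python
from h import *
s=r.sense();print(s['time_s'],s['tcp_pos'],s['wrist_force'],s['joint_velocities'].round(2))
for a in((-.042,.066,25),(-.066,.065,25)):print(goto(lidpos(*a),-3.2,a[2]))
```

```text
6.75 [ 0.62766712 -0.00085413  0.11729626] [ 0.12343619 -0.41004654 -1.8502755 ] [-0.16  0.16 -0.29  0.18 -0.09 -0.13]
[-0.0047 -0.0036 -0.0102 -0.0042  0.0018 -0.0051]
[-0.0286 -0.0022 -0.0112 -0.0042  0.0018 -0.0051]
```

play_rows([
  [[-0.002,-0.002,-0.005,-0.004,0.002,-0.005,1],[-0.005,-0.004,-0.01,-0.004,0.002,-0.005,1],[-0.005,-0.004,-0.01,-0.004,0.002,-0.005,1]],
])

```text
time_s: 7.05
tcp_pos: [0.6234, -0.0059, 0.1108]
ee_rot: [[-0.056, -0.909, 0.412], [-0.998, 0.052, -0.022], [-0.001, -0.413, -0.911]]
wrist_force: [0.5, 0.1, -2.2]
gripper_width: 0.132
```

Run:
```python
from h import *
s=r.sense();print(s['time_s'],s['tcp_pos'],s['wrist_force'],s['joint_velocities'].round(2))
for a in((-.042,.066,25),(-.066,.066,25)):print(goto(lidpos(*a),-3.2,a[2]))
```

```text
7.05 [ 0.62335962 -0.00586892  0.11075452] [ 0.49574491  0.05303224 -2.17684756] [ 0.2  -0.24  0.44  1.03  0.42 -0.76]
[-0.0004  0.0015 -0.0037 -0.0015 -0.0106  0.0004]
[-0.0243  0.0028 -0.0037 -0.0015 -0.0106  0.0004]
```

play_rows([
  [[-0.005,0.001,-0.003,0,-0.01,0,1],[-0.012,0.002,-0.003,0,-0.01,0,1],[-0.018,0.002,-0.003,0,-0.01,0,1],[-0.024,0.002,-0.003,0,-0.01,0,1],[-0.024,0.002,-0.003,0,-0.01,0,1]],
])

```text
time_s: 7.55
tcp_pos: [0.6027, -0.0031, 0.1169]
ee_rot: [[-0.053, -0.91, 0.412], [-0.999, 0.05, -0.018], [-0.004, -0.413, -0.911]]
wrist_force: [7.1, 0.1, -9.4]
gripper_width: 0.144
```

Run:
```python
from h import *
d=cap('side','side4')
a=cv2.imread('pics/side4.png')[170:280,290:430]
cv2.imwrite('pics/s4.png',cv2.resize(a,None,fx=5,fy=5,interpolation=3))
s=r.sense();print(s['time_s'],s['tcp_pos'],s['wrist_force'])
for a in((-.066,.066,25),(-.067,.064,17),(-.068,.063,8),(-.069,.062,0)):print(goto(lidpos(*a),-3.2,a[2]))
```

```text
7.6 [ 0.60279393 -0.00312993  0.11669604] [ 6.63173121  0.39695854 -9.19183283]
[-0.0038  0.0001 -0.0096 -0.0047 -0.0111 -0.0024]
[ 0.0003 -0.0002 -0.0217  0.0029  0.1284 -0.0021]
[ 0.0032 -0.0003 -0.0346  0.0115  0.2852 -0.0017]
[ 4.100e-03 -4.000e-04 -4.670e-02  1.920e-02  4.246e-01 -1.400e-03]
```

View pics/s4.png

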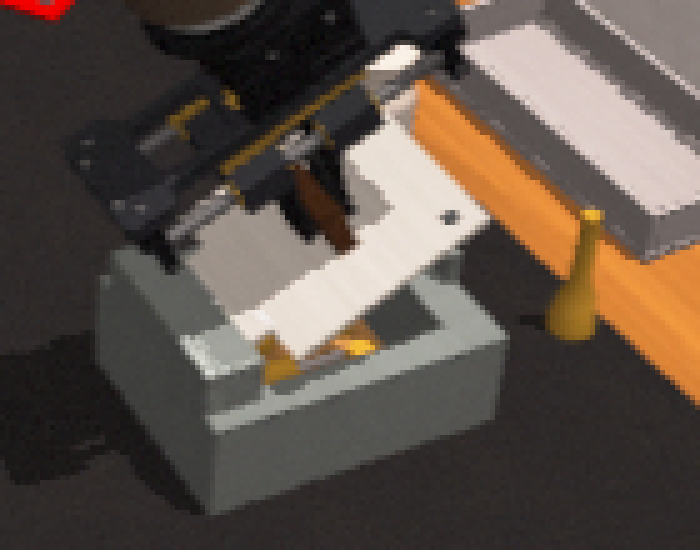

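The tongue is under the lip edge, at about (250,325) in the crop. It is pressing lightly up against the lip (−9 N), since the arm drifted high. Lowering.

play_rows([
  [[0,0,-0.003,0,0,0,1],[0,0,-0.006,0,0,0,1],[-0.001,0,-0.009,-0.002,-0.005,0,1],[-0.002,0,-0.009,-0.002,-0.005,0,1]],
])

```text
time_s: 8.0
tcp_pos: [0.6019, -0.0038, 0.1129]
ee_rot: [[-0.053, -0.912, 0.406], [-0.999, 0.05, -0.019], [-0.003, -0.407, -0.914]]
wrist_force: [4.6, -0.2, -6.1]
gripper_width: 0.137
```

Run:
```python
from h import *
s=r.sense();print(s['time_s'],s['tcp_pos'],s['wrist_force'],s['moment'])
for a in((-.066,.066,25),(-.067,.065,21),(-.067,.064,17),(-.068,.063,8),(-.069,.062,0)):print(goto(lidpos(*a),-3.2,a[2]))
```

```text
8.0 [ 0.60188101 -0.00382334  0.11291721] [ 4.59431882 -0.22902093 -6.12998824] [ 0.08517168 -0.12029697 -0.00442801]
[-0.0029  0.0007 -0.0059 -0.0044 -0.0174 -0.0024]
[-0.0012  0.0007 -0.0118 -0.0005  0.0523 -0.0023]
[ 0.0012  0.0005 -0.0179  0.0033  0.122  -0.0022]
[ 0.0041  0.0004 -0.0309  0.0119  0.2789 -0.0019]
[ 5.000e-03  3.000e-04 -4.290e-02  1.950e-02  4.183e-01 -1.600e-03]
```

play_rows([
  [[0,0,-0.003,0,0,0,1],[0,0,-0.006,0,0,0,1],[-0.001,0.001,-0.009,0,0.02,0,1],[-0.001,0.001,-0.012,0,0.05,0,1],[-0.001,0.001,-0.012,0,0.05,0,1]],
])

```text
time_s: 8.5
tcp_pos: [0.6015, -0.0022, 0.1007]
ee_rot: [[-0.056, -0.931, 0.36], [-0.998, 0.053, -0.018], [-0.002, -0.36, -0.933]]
wrist_force: [1.3, 0.9, -0.5]
gripper_width: 0.135
```

Run:
```python
from h import *
s=r.sense();print(s['time_s'],s['tcp_pos'],s['wrist_force'],s['moment'])
for a in((-.067,.065,21),(-.067,.064,17),(-.068,.063,8),(-.069,.062,0)):print(goto(lidpos(*a),-3.2,a[2]))
```

```text
8.5 [ 0.60146413 -0.00222491  0.10074495] [ 1.29973679  0.9004568  -0.45411054] [0.24345643 0.74476881 0.09035056]
[-0.0008 -0.0009  0.0004 -0.0019  0.002   0.0001]
[ 0.0016 -0.0011 -0.0057  0.002   0.0717  0.0002]
[ 0.0045 -0.0012 -0.0187  0.0108  0.2285  0.0003]
[ 0.0054 -0.0013 -0.0307  0.0186  0.3679  0.0005]
```

play_rows([
  [[0,0,-0.002,0,0.025,0,1],[0.001,-0.001,-0.004,0.001,0.05,0,1],[0.001,-0.001,-0.006,0.002,0.072,0,1],[0.001,-0.001,-0.006,0.002,0.072,0,1]],
])

```text
time_s: 8.9
tcp_pos: [0.6028, -0.0044, 0.0953]
ee_rot: [[-0.054, -0.955, 0.293], [-0.999, 0.051, -0.019], [0.003, -0.294, -0.956]]
wrist_force: [-0.1, -0.1, -0.9]
gripper_width: 0.136
```

Run:
```python
from h import *
d=cap('side','side5')
a=cv2.imread('pics/side5.png')[170:280,290:430]
cv2.imwrite('pics/s5.png',cv2.resize(a,None,fx=5,fy=5,interpolation=3))
s=r.sense();print(s['time_s'],s['tcp_pos'],s['wrist_force'],s['moment'])
for a in((-.067,.064,17),(-.068,.063,8),(-.069,.062,0)):print(goto(lidpos(*a),-3.2,a[2]))
P=cloud(d);im=d['image'].astype(int)
q=P-[.5959,-.0029,0];a_=np.radians(-3.2);X=q[...,0]*np.cos(a_)+q[...,1]*np.sin(a_);Y=-q[...,0]*np.sin(a_)+q[...,1]*np.cos(a_)
k=(abs(X)<.15)&(abs(Y)<.09)&(P[...,2]>.06)&(im.min(2)>110)&(abs(P[...,2]-(.064+(X+.067)*np.tan(np.radians(17))+.0042))<.012)&(X>-.045)
print(k.sum(),np.polyfit(X[k],P[...,2][k],1),X[k].min(),X[k].max(),Y[k].min(),Y[k].max())
```

```text
8.95 [ 0.60215372 -0.00456149  0.09499628] [-0.50301028 -0.68209926 -2.02170164] [0.13176056 0.72537401 0.02320615]
[ 0.0009  0.0013  0.      0.0031  0.0006 -0.0019]
[ 0.0038  0.0011 -0.0129  0.0117  0.1574 -0.0021]
[ 0.0047  0.001  -0.025   0.0194  0.2968 -0.0023]
1151 [0.31057343 0.08755144] -0.04496146918826659 0.06874035696493658 -0.06517839253212923 0.05892542736162945
```

View pics/s5.png

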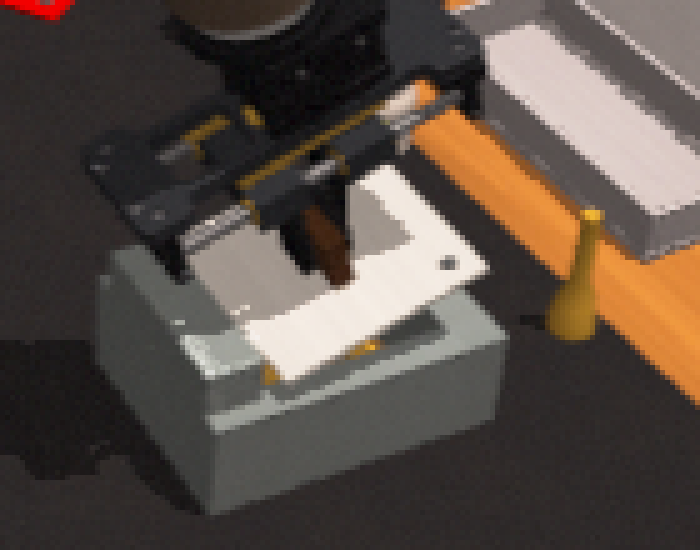

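The tongue is hooked under the lip and the plate is tilted 17°. Its measured pose (tip underside z about 62.6 mm, far edge x about 69 mm) agrees with the plan. Continuing the swing.

play_rows([
  [[0.001,0.001,-0.003,0.003,0.04,-0.001,1],[0.002,0.001,-0.006,0.006,0.08,-0.002,1],[0.003,0.001,-0.01,0.009,0.12,-0.002,1],[0.004,0.001,-0.013,0.012,0.157,-0.002,1],[0.004,0.001,-0.013,0.012,0.157,-0.002,1]],
])

```text
time_s: 9.45
tcp_pos: [0.6067, -0.0039, 0.0817]
ee_rot: [[-0.057, -0.989, 0.139], [-0.998, 0.056, -0.008], [-0.0, -0.14, -0.99]]
wrist_force: [-0.6, 0.2, -2.2]
gripper_width: 0.134
```

Run:
```python
from h import *
s=r.sense();print(s['time_s'],s['tcp_pos'],s['wrist_force'],s['moment'])
for a in((-.068,.063,8),(-.069,.0625,4),(-.069,.062,0),(-.069,.060,0)):print(goto(lidpos(*a),-3.2,a[2]))
```

```text
9.45 [ 0.60666846 -0.00392262  0.08167263] [-0.57204988  0.17119895 -2.20887439] [ 0.09342546  0.26642413 -0.05455006]
[-0.0007  0.0005  0.0004 -0.      0.0005  0.001 ]
[-0.0005  0.0005 -0.0056  0.0039  0.0702  0.001 ]
[ 0.0002  0.0004 -0.0117  0.0079  0.1399  0.001 ]
[ 0.0002  0.0004 -0.0137  0.0079  0.1399  0.001 ]
```

play_rows([
  [[0,0,-0.003,0.002,0.035,0,1],[0,0,-0.006,0.004,0.07,0,1],[0,0,-0.009,0.006,0.105,0.001,1],[0,0,-0.012,0.008,0.14,0.001,1],[0,0,-0.012,0.008,0.14,0.001,1]],
])

```text
time_s: 9.95
tcp_pos: [0.6059, -0.0039, 0.0694]
ee_rot: [[-0.056, -0.998, -0.001], [-0.998, 0.056, 0.0], [0.0, 0.001, -1.0]]
wrist_force: [-0.4, 0.5, -1.2]
gripper_width: 0.135
```

Run:
```python
from h import *
d=cap('side','side6')
a=cv2.imread('pics/side6.png')[170:280,290:430]
cv2.imwrite('pics/s6.png',cv2.resize(a,None,fx=5,fy=5,interpolation=3))
s=r.sense();print(s['time_s'],s['tcp_pos'],s['wrist_force'],s['moment'])
for a in((-.069,.062,0),(-.069,.060,0)):print(goto(lidpos(*a),-3.2,a[2]))
P=cloud(d);im=d['image'].astype(int)
q=P-[.5959,-.0029,0];a_=np.radians(-3.2);X=q[...,0]*np.cos(a_)+q[...,1]*np.sin(a_);Y=-q[...,0]*np.sin(a_)+q[...,1]*np.cos(a_)
k=(abs(X)<.15)&(abs(Y)<.09)&(im.min(2)>110)&(abs(P[...,2]-.066)<.01)&(X>-.045)&(X<.074)
print(k.sum(),np.linalg.lstsq(np.c_[X[k],Y[k],np.ones(k.sum())],P[...,2][k],rcond=None)[0],X[k].min(),X[k].max(),Y[k].min(),Y[k].max())
```

```text
10.0 [ 0.6055207  -0.00385335  0.06950661] [-0.2672918   0.12309163 -1.54980703] [ 0.10002784 -0.05633372  0.00337477]
[ 0.0014  0.0003  0.0005 -0.0003 -0.0005  0.0001]
[ 0.0014  0.0003 -0.0015 -0.0003 -0.0005  0.0001]
1055 [0.00403192 0.01104929 0.06377983] -0.044988150875316324 0.07392199531721867 -0.07035792498762096 0.05818502179071051
```

View pics/s6.png

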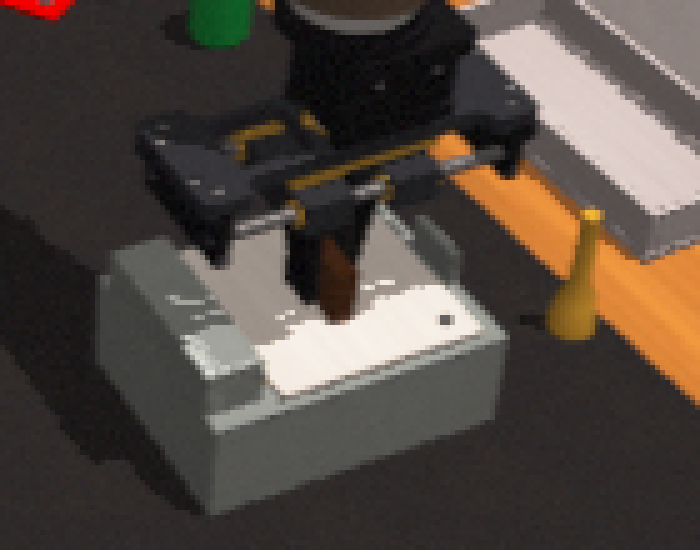

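The lid is level, 0–2 mm above the rim and inside the catch at about (435,245). I'll lower it until it makes contact.

play_rows([
  [[0,0,-0.001,0,0,0,1],[0.001,0,-0.002,0,0,0,1],[0.001,0,-0.002,0,0,0,1],[0.001,0,-0.002,0,0,0,1]],
])

```text
time_s: 10.4
tcp_pos: [0.6064, -0.0033, 0.0683]
ee_rot: [[-0.055, -0.998, -0.001], [-0.998, 0.055, 0.001], [-0.001, 0.002, -1.0]]
wrist_force: [-2.3, -1.0, 2.2]
gripper_width: 0.134
```

Contact: the vertical force went from about −2 to +2 N. One more millimetre, then release.

play_rows([
  [[0,0,-0.001,0,0,0,1],[0,0,-0.001,0,0,0,1],[0,0,-0.001,0,0,0,1]],
])

```text
time_s: 10.7
tcp_pos: [0.6064, -0.0033, 0.0683]
ee_rot: [[-0.055, -0.999, -0.002], [-0.999, 0.055, 0.001], [-0.001, 0.002, -1.0]]
wrist_force: [-4.2, 0.3, 8.0]
gripper_width: 0.137
```

play_rows([
  [[0,0,0,0,0,0,0.9],[0,0,0,0,0,0,0.8],[0,0,0,0,0,0,0.65],[0,0,0,0,0,0,0.65],[0,0,0,0,0,0,0.65]],
])

```text
time_s: 11.2
tcp_pos: [0.607, -0.0031, 0.0666]
ee_rot: [[-0.055, -0.998, -0.001], [-0.998, 0.055, 0.002], [-0.002, 0.001, -1.0]]
wrist_force: [-0.1, 0.4, 0.7]
gripper_width: 0.325
```

play_rows([
  [[0,0,0.005,0,0,0,0.65],[0,0,0.015,0,0,0,0.65],[0,0,0.035,0,0,0,0.65],[0,0,0.065,0,0,0,0.65],[0,0,0.1,0,0,0,0.65]],
])

```text
time_s: 11.7
tcp_pos: [0.6063, -0.0033, 0.1678]
ee_rot: [[-0.055, -0.998, -0.003], [-0.998, 0.055, 0.002], [-0.001, 0.003, -1.0]]
wrist_force: [1.2, 0.6, -0.3]
gripper_width: 0.349
```

play_rows([
  [[-0.02,0.04,0.02,0,0,0,0.65],[-0.04,0.08,0.03,0,0,0,0.65],[-0.06,0.12,0.03,0,0,0,0.65],[-0.08,0.16,0.03,0,0,0,0.65],[-0.08,0.2,0.03,0,0,0,0.65]],
])

```text
time_s: 12.2
tcp_pos: [0.5248, 0.1981, 0.1987]
ee_rot: [[-0.054, -0.999, -0.0], [-0.999, 0.054, 0.003], [-0.003, 0.0, -1.0]]
wrist_force: [1.5, -0.7, 1.0]
gripper_width: 0.352
```

Run:
```python
from h import *
d=cap('side','side7');t=cap('top','top7')
a=cv2.imread('pics/side7.png')[170:280,290:430];b=cv2.imread('pics/top7.png')[100:200,280:400]
cv2.imwrite('pics/s7.png',np.hstack([cv2.resize(a,(420,330),interpolation=3),cv2.resize(b,(380,330),interpolation=3)]))
s=r.sense();print(s['time_s'],s['tcp_pos'],s['wrist_force'],s['gripper_width'])
for d in(d,t):
    P=cloud(d);im=d['image'].astype(int)
    q=P-[.5959,-.0029,0];a_=np.radians(-3.2);X=q[...,0]*np.cos(a_)+q[...,1]*np.sin(a_);Y=-q[...,0]*np.sin(a_)+q[...,1]*np.cos(a_)
    k=(abs(Y)<.05)&(abs(P[...,2]-.064)<.008)&(X>-.045)&(X<.066)
    print(k.sum(),np.linalg.lstsq(np.c_[X[k],Y[k],np.ones(k.sum())],P[...,2][k],rcond=None)[0])
    h=(abs(Y)<.05)&(abs(X)<.05)&(P[...,2]>.09)&(P[...,2]<.105);print('handle',X[h].mean(),Y[h].mean(),h.sum())
```

```text
12.3 [0.52683805 0.20101677 0.19820128] [-0.17877231 -0.10786881  0.65831876] 0.3512876590733107
881 [-0.0019313  -0.00028146  0.06324041]
handle 0.008996010798641684 -0.0031768951296122575 85
1353 [0.00049834 0.0043716  0.06417596]
handle 0.010542447022199797 0.0015857660862999053 97
```

View pics/s7.png

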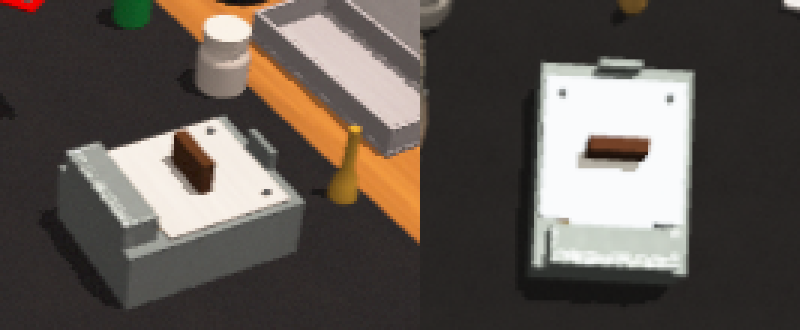

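The lid lies flat on the rim with its top at z about 64 mm. The handle is at case x about 10 mm, y about 0. The tongue is under the lip, the far edge is inside the catch, and the arm is clear.

```bash
python3 -c "
from station import r
print(r.finish_job())"
```

```text
the job is handed in; nothing more can be done
None
```

The grey case is closed with the narrow-tongued lid, and I handed the job in after about 12 s on the robot's clock.

I gripped the lid by its handle, carried it to the case while tilting it 25° and hooked the tongue under the lip. Then I swung it down past the catch in the gripper and let go only after it touched the rim. The first grip was about 6 mm too high on the handle, so I opened, lowered and gripped again before lifting.

**Seating:** In the last pictures the lid lies flat to within 0.3°, with its top at z about 63–64 mm. The handle is at case x about 9–10.5 mm and y about −3 to +2 mm; the two cameras differ by about 5 mm in y, which is within the play. The far edge is inside the catch.

**Forces:** The highest wrist force I read was about 9 N. The tongue pressed briefly up against the lip because the arm sat 5–10 mm higher than planned. I lowered it before continuing the swing.

**Other items:** I never reached for the wide lid or the coloured look-alikes. The arm is clear of everything, and the job gave no verdict.

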